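Vent the dry box and hold its stuck lid ajar

ROBOT

A 6-joint arm with a two-finger parallel gripper is mounted at the origin on the work surface. World frame = base frame: x ahead of the robot, y to its left, z up, the work surface at z = 0. Lengths are in mm, angles in rad, forces in N, time in s.
With the tool pointing down it reaches from about 350 to 975 mm from the base axis. Payload 7.1 kg.
Tool frame: the origin (TCP) lies midway between the tips of the shut fingers; the grasp point (between the pads) lies 19 mm behind it; z points along the fingers, y is the direction in which the jaws open and shut (so a half turn about z gives the same grasp; the last joint's range is limited). The gripper opens to 88 mm and grips with 3 to 60 N. Pads are 20 mm wide; open, the fingers measure 115 mm over their backs; the gripper's body (75 mm by 178 mm) begins 61 mm behind the grasp point.
Start: joints at [1.208, 0.423, 1.63, -0, 1.089, -0.019], TCP at [210.635, 588.42, 222.675] pointing down, gripper open.
Joint ranges: [-3, 3], [-0.9, 2.11], [0.09, 2.58], [-1.31, 4.45], [0.11, 2.69], [-2.54, 2.54]. Speed limits (rad/s): [2.39, 2.39, 3.01, 3.14, 3.14, 3.14].

INTERFACE

Orientations are given as a unit quaternion [w, x, y, z].
In Python, from cell import r gives the robot as it stands. The module is installed in compiled form; this text tells all that it offers.
- The arm moves only by the tool move_arm, never from a script. Its argument "steps" is one flat list of numbers, 7 for each row, row after row: the shift along the world's x, y, z in cm, then the turn, a rotation vector about the world's x, y, z in degrees, then the closure, from 0 (fully open) to 1 (shut). In form: [tx, ty, tz, ax, ay, az, fingers, tx, ty, tz, ax, ay, az, fingers, ...]. A call has 1 to 10 rows; each row is the pose to reach, as a shift and turn from the pose measured when the call began; what a row does not reach only later rows make up. A row lasts 1/8 s, in which the tool goes at most 62.5 mm and 10.7 degrees, less where a joint would pass 70% of its speed; a pose out of reach is approached as far as the arm can. A call with a gripper value outside its range is refused whole. The fingers move at their own pace and stop on an object; "force" is the grip in N (left out, the last holds). Time passes only in rows, so rows that repeat a pose let the fingers close. It gives the time, the measured TCP pose, the force and the opening at its end, in the units of the state.
- r.get_state(): the state, without advancing time (a new reading comes with each control period).
- r.read_camera(name): name is "scene" or "top" or "wrist"; returns a dict with "pixels" (480x640x3 uint8, red, green, blue), "fx", "fy", "cx", "cy" (pixels), "rvec" (rotation vector, rad) and "tvec" (3), from world to camera coordinates, as OpenCV has them; the wrist camera has in their place "mount" (4x4, takes a point from camera to tool coordinates, whose origin is the TCP and whose axes are the flange's). Camera axes: x right, y down, z forward; pixel columns grow to the right and rows downward; lengths in mm; the calibration is good to about 2 mm. A picture is of the moment at which its call begins: read the wrist's pose just before it. There is no depth.
- r.finish_job(): hands the job in, once; it reports no verdict.
The state is a dict: "t": time; "joints": joint angles; "qd": joint speeds; "joint_efforts": joint torques, N m; "position": TCP position; "tool_rot": TCP orientation; "ft_force": force on the tool from outside, world axes, zero at the start; "wrist_torque": the same for the moment, N m; "gripper_width": opening from 0.0 (shut) to 1.0 (fully open).
Only numpy, scipy, OpenCV 4.12 (cv2) and the standard library are available. Lean on these libraries where they do the work, as an engineer would, in place of code of your own. Each camera call takes 0.05 s, during which the arm holds its last target.

TASK

The green dry box on the workshop bench keeps finished scissor blanks free of rust, and its lid sticks to the rubber seal. First, with the lid still shut, turn the red vent knob so that its white pointer lines up with the yellow mark on the dial; then pull the lid up by its black handle until the seal lets go, without letting it fly wide open. Finish while still holding the lid by its handle, steady and slightly open with a gap of about 35 mm at its front edge; leave the knob on its mark, and leave the bottle, mug and steel block alone.

Things in the scene. Friction and masses are not known exactly. Their poses are not given: they have to be found in the camera images.
- knob_grip (a point): Grip point of the red vent knob, on its vertical axis, on the green box's shoulder at the robot's right (-y). Grip: upright bar 44 mm long (along the pointer), 14 mm thick, 30 mm high, on a red flange 54 mm across, 9 mm high; the point is mid-bar, 11 mm below the bar's top, 19 mm above the flange's top. x axis: where the white pointer points; z up. Turns with 0.06 N m, stays where left.
- pointer (a point): Tip of the white pointer on the red knob, 34 mm from the knob's axis, 22.5 mm below knob_grip; it turns with the knob.
- mark (a point): Inner end of the yellow index mark on the fixed black dial (104 mm across) under the knob, 34 mm from the knob's axis, at the pointer tip's height. x axis: from the knob's axis out through the mark. With the pointer exactly on the mark this point and pointer coincide. The mark lies 0.4 to 1.5 rad clockwise (from above) of the pointer's start.
- vent_knob (a joint): Angle of the knob in rad, growing clockwise seen from above; stops at -0.3 and 2.0.
- lid_handle (a point): Black bar handle on the cream lid of the green box, 12 mm thick, 100 mm long between its two steel legs. Origin: centre of the bar; y along the bar, x from the handle towards the hinge, z up (tilting with the lid). The bar's centre is 45 mm above the lid's top face, 55.5 mm above and 165 mm in front of the hinge axis; free space under and around it.
- lid_hinge (a point): Middle of the lid's hinge axis, at the rear rim of the box (the side away from the robot), 100 mm above the bench. The axis is level and parallel to the handle bar. The lid is 204 mm deep (its front edge is 202 mm from the axis), 222 mm wide, 10 mm thick.
- lid (a joint): Opening angle of the lid, rad; 0 shut, growing as its front edge rises; 0.175 is a 35 mm gap at the front edge. The seal resists with about 13 to 20 N upward at the handle and lets go suddenly after the front edge has risen about 8 mm; then only the lid's weight (2 to 3 N at the handle) is left, and the lid falls back onto the seal if released.
- oil_bottle: Amber bottle, 60 mm across, 150 mm tall, loose, standing on the bench to the left of the box; origin at the centre of its underside. Leave alone.
- mug: Blue mug, 76 mm across, 85 mm tall, loose, to the left of the box; origin at the centre of its underside. Leave alone.
- vee: Loose steel block 50 x 70 x 40 mm high, on the bench to the right of the box; origin at the centre of its underside. Leave alone.

How it is judged (in metres and radians):
On the way, in this order (a step that is already met when the one before it is completed fails the run):
1. with the lid still shut, the knob's pointer is on the yellow mark (within 6 mm at the pointer's tip) (distance between pointer and mark below 0.006 m and value of joint lid below 0.02 rad), for 0.2 s.
2. the lid has broken free of the seal: its front edge is 15 mm or more up (value of joint lid above 0.075 rad), for 0.1 s.
At the end, for the whole second after the job is handed in: The fingers still hold the lid by its handle (over 1 N of contact); the lid is steady (under 0.05 rad/s) at 0.11 to 0.26 rad, a front gap of about 22 to 52 mm; the pointer is within 7 mm of the yellow mark; bottle, mug and block are within 30 mm of their starts (value of joint lid between 0.11 and 0.26 rad and velocity of joint lid between -0.05 and 0.05 rad/s and contact force between the fingers and lid above 1 N and distance between pointer and mark below 0.007 m and distance of each of oil_bottle, mug, vee from where it was at the start of the episode below 0.03 m); the arm keeps its last pose, push and grip.
It fails at once if the lid flies wide open (beyond 0.4 rad, 80 mm at the front edge) (value of joint lid above 0.4 rad).
It fails at once if the bottle, mug or block is shoved more than 30 mm or knocked over (distance of any of oil_bottle, mug, vee from where it was at the start of the episode above 0.03 m or angle between any of oil_bottle, mug, vee's own z axis and vertical above 0.5 rad).
It also fails if it takes over 43 s, if anything falls off the work surface, if the arm or the gripper's body presses on something with over 40 N, if the wrist force passes 120 N, or if a joint passes its speed limit or range.

## Working session

There is one attempt and no reset: what is moved stays moved. The work goes in short steps, Python scripts to look and compute and a tool call to move; the robot and the scene stay as the last step left them, time stands still between calls to the robot, and variables do not carry over. Pictures are saved under pics/ and viewed, and the job is handed in when it is done.

Besides the shell and the picture viewer there is one more tool, called after ">>>" by a JSON object that holds its "method" and its "body", one argument or row to a line. move_arm: Moves the arm, as the interface text tells. Its arguments: {"type":"object","properties":{"steps":{"type":"array"},"force":{"type":"number"}},"required":["steps"]}

```bash
mkdir -p pics; python3 - <<'E'
from cell import r
import cv2
print(r.get_state())
for n in ("scene","top"):
    c=r.read_camera(n); cv2.imwrite(f"pics/{n}0.png",c["pixels"][:,:,::-1]); print({k:v for k,v in c.items() if k!="pixels"})
E
```

```text
{'t': 0.0, 'joints': array([ 1.20802805e+00,  4.23851695e-01,  1.63069966e+00, -1.63335144e-05,
        1.08858718e+00, -1.90499241e-02]), 'qd': array([-3.35348786e-04, -3.28949151e-04,  2.30184587e-04, -9.50181373e-04,
        2.16448966e-05, -1.03981273e-04]), 'joint_efforts': array([-7.79828533e-04, -5.44626546e+01, -2.73666447e+01,  6.42977818e-02,
        2.27958133e-02, -1.48597037e-04]), 'position': array([210.42864302, 587.9132039 , 221.89112242]), 'tool_rot': array([-1.39565437e-04,  1.71010643e-01,  9.85268878e-01, -7.60270046e-04]), 'ft_force': array([-0.19111246, -0.4856643 , -0.03112426]), 'wrist_torque': array([ 0.03368109,  0.01397494, -0.04628122]), 'gripper_width': 0.996020854054078}
{'fx': 559.1330126973407, 'fy': 559.1330126973407, 'cx': 320.0775418501274, 'cy': 247.54291545911832, 'rvec': array([ 1.82985484,  1.46047175, -0.71257281]), 'tvec': array([-180.71657842, -281.90970501, 1643.19107186])}
{'fx': 570.2859341220646, 'fy': 570.2859341220646, 'cx': 318.3869242348515, 'cy': 240.74713984302397, 'rvec': array([ 2.12283349, -2.13685229,  0.15290591]), 'tvec': array([  78.78803557,  619.28816568, 1150.00406732])}
```

View pics/scene0.png

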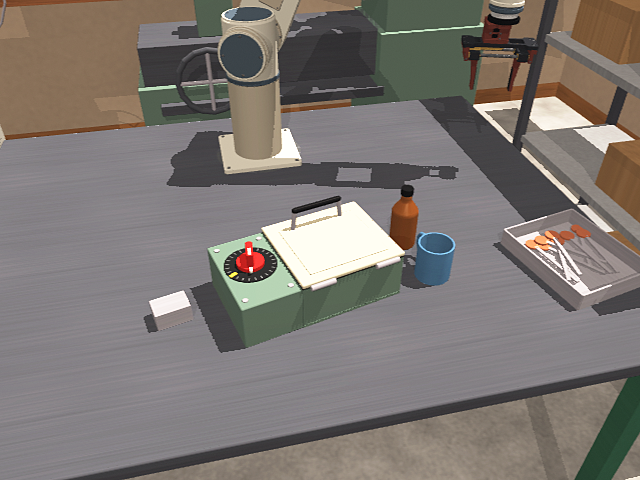

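View pics/top0.png

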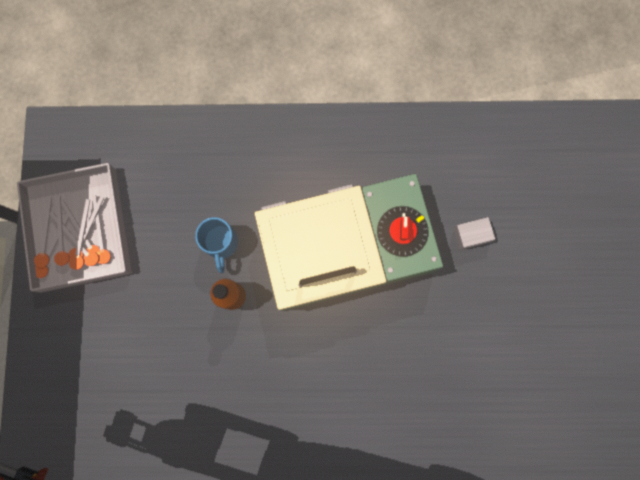

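```bash
python3 - <<'E'
import cv2,numpy as np
a=cv2.imread("pics/top0.png")[190:320,250:450]; b=cv2.imread("pics/scene0.png")[185:345,200:410]
cv2.imwrite("pics/za.png",cv2.resize(a,None,fx=4,fy=4,interpolation=cv2.INTER_CUBIC)); cv2.imwrite("pics/zb.png",cv2.resize(b,None,fx=3.5,fy=3.5,interpolation=cv2.INTER_CUBIC))
for n in("top","scene"):
    im=cv2.imread(f"pics/{n}0.png"); h=cv2.cvtColor(im,cv2.COLOR_BGR2HSV); H,S,V=cv2.split(h)
    g=lambda m:(m.astype(np.uint8))
    red=g(((H<6)|(H>174))&(S>170)&(V>90)); yel=g((H>20)&(H<36)&(S>150)&(V>120))
    for nm,m in(("red",red),("yel",yel)):
        k,l,st,ce=cv2.connectedComponentsWithStats(m)
        for i in range(1,k):
            if st[i,4]>5: print(n,nm,st[i],ce[i])
E
```

```text
top red [390 217  27  27 527] [402.61480076 230.85958254]
top yel [416 215   8   8  40] [419.425 218.55 ]
scene red [236 242  29  31 513] [249.84990253 259.81676413]
scene yel [229 272   9   6  23] [232.91304348 274.        ]
```

View pics/za.png

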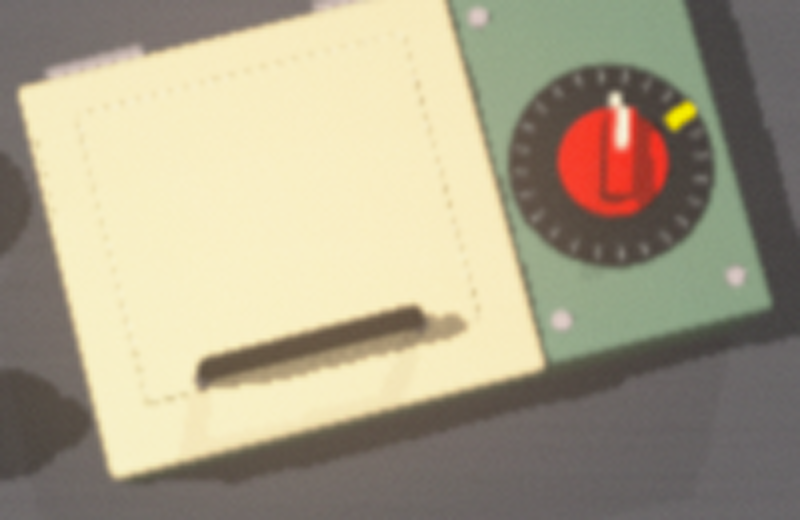

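View pics/zb.png

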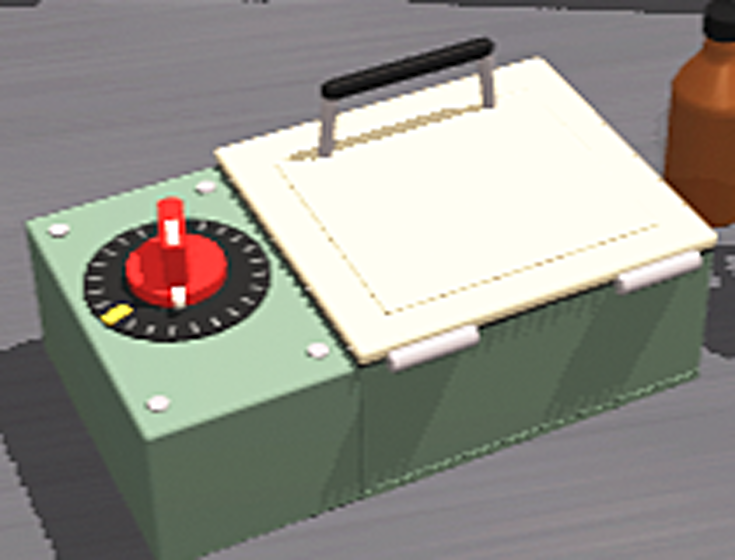

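```bash
cat > h.py <<'E'
import cv2,numpy as np
def cal(c):
    K=np.array([[c["fx"],0,c["cx"]],[0,c["fy"],c["cy"]],[0,0,1]]);R=cv2.Rodrigues(np.array(c["rvec"]))[0];return K,R,np.array(c["tvec"])
def tri(c1,p1,c2,p2):
    P=[K@np.c_[R,t] for K,R,t in(cal(c1),cal(c2))]
    X=cv2.triangulatePoints(P[0],P[1],np.array(p1,float),np.array(p2,float));return X[:3,0]/X[3,0]
def ray(c,p,z):
    K,R,t=cal(c);o=-R.T@t;d=R.T@np.linalg.solve(K,[p[0],p[1],1.]);return o+d*(z-o[2])/d[2]
def proj(c,X):
    return cv2.projectPoints(np.array(X,float).reshape(-1,1,3),np.array(c["rvec"]),np.array(c["tvec"]),cal(c)[0],None)[0][:,0]
E
python3 - <<'E'
from cell import r
from h import *
T=r.read_camera("top");S=r.read_camera("scene")
za=lambda x,y:((x+.5)/4-.5+250,(y+.5)/4-.5+190)
zb=lambda x,y:((x+.5)/3.5-.5+200,(y+.5)/3.5-.5+185)
for n,a,b in(("dial",za(612,165),zb(178,279)),("mark",(419.4,218.55),(232.9,274)),("h right",za(420,314),zb(330,91)),("h left",za(205,366),zb(487,46)),
  ("lid fl",za(112,478),zb(540,58)),("lid fr",za(545,367),zb(218,152)),("lid rr",za(449,0),zb(361,360)),("lid rl",za(18,88),zb(716,240)),("tip",za(614,97),zb(178,300))):
    X=tri(T,a,S,b); print(n,X.round(1),np.abs(proj(T,X)-a).max().round(2), "z100:",ray(T,a,100).round(1),"z110",ray(T,a,110).round(1),"z155",ray(T,a,155.5).round(1), ray(S,b,155.5).round(1),ray(S,b,100).round(1))
print(r.get_state()["t"])
E
```

```text
dial [630.6 -95.4 100.5] 0.34 z100: [630.6 -96.2 100. ] z110 [628.8 -94.9 110. ] z155 [620.7 -88.8 155.5] [697.3 -98.6 155.5] [630.2 -94.7 100. ]
mark [ 655.  -130.5  103.2] 0.15 z100: [ 655.6 -130.8  100. ] z110 [ 653.6 -129.1  110. ] z155 [ 644.5 -121.7  155.5] [ 716.5 -131.8  155.5] [ 651.1 -130.8  100. ]
h right [549.7   5.9 156.4] 0.85 z100: [555.7   1.7 100. ] z110 [554.6   2.2 110. ] z155 [549.5   4.3 155.5] [548.7   7.8 155.5] [468.7  21.  100. ]
h left [525.3 106.7 157. ] 0.13 z100: [530.4 109.2 100. ] z110 [529.5 108.8 110. ] z155 [525.4 106.6 155.5] [523.2 107.6 155.5] [441.  129.4 100. ]
lid fl [474.9 154.9 108.8] 0.16 z100: [475.2 155.4 100. ] z110 [474.8 154.5 110. ] z155 [472.9 150.4 155.5] [542.8 134.8 155.5] [462.2 159.1 100. ]
lid fr [528.2 -58.3 108.2] 0.43 z100: [528.8 -60.  100. ] z110 [527.9 -59.  110. ] z155 [523.9 -54.4 155.5] [593.3 -63.5 155.5] [517.1 -56.5 100. ]
lid rr [717.5 -12.4 100.2] 1.54 z100: [716.9 -15.6 100. ] z110 [714.4 -15.  110. ] z155 [702.8 -12.1 155.5] [778.  -19.9 155.5] [717.9  -9.1 100. ]
lid rl [671.5 203.5 106.4] 0.1 z100: [673.  204.6 100. ] z110 [670.8 203.2 110. ] z155 [661.  197.2 155.5] [728.5 178.5 155.5] [664.1 206.5 100. ]
tip [662.9 -97.1 112.5] 0.31 z100: [665.6 -98.2 100. ] z110 [663.5 -96.9 110. ] z155 [654.  -90.7 155.5] [ 713.7 -100.7  155.5] [648.  -96.9 100. ]
0.2
```

>>> {"method": "move_arm", "body": {
  "steps": [5,-6,0,0,0,2,0,8,-11,1,0,0,4,0,11,-16,1,0,0,6,0,14,-21,1,0,0,8,0,17,-26,1,0,0,10,0,20,-31,1,0,0,12,0,23,-36,1,0,0,14,0,26,-41,1,0,0,15,0,29,-46,1,0,0,16,0,32,-51,1,0,0,17,0],
  "force": 30
}}

```text
t: 1.45
position: [531.3, 76.3, 232.3]
tool_rot: [0.0, 0.023, 1.0, -0.0]
ft_force: [0.1, -1.0, 0.0]
gripper_width: 0.995
```

>>> {"method": "move_arm", "body": {
  "steps": [3,-5,0,0,0,0,0,6,-10,0,0,0,0,0,9,-15,0,0,0,0,0,9.9,-17.1,0,0,0,0,0,9.9,-17.1,0,0,0,0,0,9.9,-17.1,0,0,0,0,0]
}}

```text
t: 2.2
position: [629.3, -93.3, 232.0]
tool_rot: [-0.001, 0.023, 1.0, -0.0]
ft_force: [0.6, 0.2, -0.1]
gripper_width: 1.0
```

```bash
python3 - <<'E'
from cell import r
from h import *
s=r.get_state();print(s["t"],s["position"],s["tool_rot"],s["joints"].round(3))
c=r.read_camera("wrist");cv2.imwrite("pics/w1.png",c["pixels"][:,:,::-1]);print({k:v for k,v in c.items() if k!="pixels"})
E
```

```text
2.2 [629.31275727 -93.289231   231.98604683] [-5.16177168e-04  2.29237149e-02  9.99737077e-01 -1.14363629e-04] [-0.166  0.43   1.595 -0.     1.117 -1.69 ]
{'fx': 418.0220516774375, 'fy': 418.0220516774375, 'cx': 318.05982661033147, 'cy': 244.0457483971583, 'mount': array([[ 1.84110997e-04, -9.55061662e-01, -2.96407132e-01,
         8.21675530e+01],
       [ 9.99999463e-01, -1.26448642e-04,  1.02857561e-03,
        -7.91239281e-01],
       [-1.01983342e-03, -2.96407163e-01,  9.55061126e-01,
        -1.62574037e+02],
       [ 0.00000000e+00,  0.00000000e+00,  0.00000000e+00,
         1.00000000e+00]])}
```

View pics/w1.png

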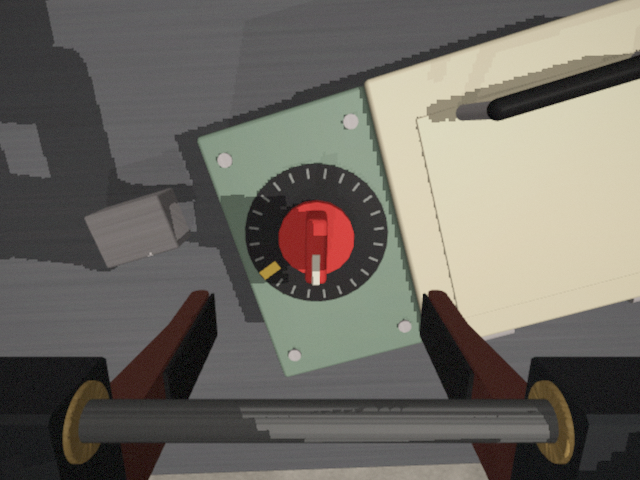

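```bash
cat >> h.py <<'E'
def wray(c,s,p,z):
    from scipy.spatial.transform import Rotation as Ro
    w,x,y,zz=s["tool_rot"];Rt=Ro.from_quat([x,y,zz,w]).as_matrix();M=np.array(c["mount"])
    o=Rt@M[:3,3]+s["position"];d=Rt@M[:3,:3]@np.array([(p[0]-c["cx"])/c["fx"],(p[1]-c["cy"])/c["fy"],1]);return o+d*(z-o[2])/d[2]
E
python3 - <<'E'
from cell import r
from h import *
s=r.get_state();c=r.read_camera("wrist")
im=c["pixels"][:,:,::-1].copy();h=cv2.cvtColor(im,cv2.COLOR_BGR2HSV);H,S,V=cv2.split(h)
m=((V<75)&(S<90)).astype(np.uint8)
m2=np.zeros_like(m);m2[160:305,240:392]=m[160:305,240:392]
cs,_=cv2.findContours(cv2.morphologyEx(m2,cv2.MORPH_OPEN,np.ones((3,3),np.uint8)),cv2.RETR_EXTERNAL,cv2.CHAIN_APPROX_NONE)
q=max(cs,key=cv2.contourArea);e=cv2.fitEllipse(cv2.convexHull(q));print(e)
D=wray(c,s,e[0],103);print("dial",D)
ml=((H>15)&(H<32)&(S>130)&(V>100)).astype(np.uint8);ml[:240]=0;ml[300:]=0;ml[:,:240]=0;ml[:,300:]=0
ys,xs=np.nonzero(ml);print(xs.mean(),ys.mean(),len(xs));M=wray(c,s,(xs.mean(),ys.mean()),103)-D
T=wray(c,s,(316,284),107)-D;B=wray(c,s,(317,212),142)-D;B2=wray(c,s,(316,256),142)-D
for v in(M,T,B,B2):print(v,np.hypot(*v[:2]),np.degrees(np.arctan2(v[1],v[0])))
z=im[150:310,230:400];cv2.imwrite("pics/z2.png",cv2.resize(z,None,fx=4,fy=3.7))
E
```

```text
((315.2930908203125, 231.5771026611328), (136.83599853515625, 141.96058654785156), 92.67668914794922)
dial [628.17618362 -95.50853811 103.        ]
269.29 269.72 200
[ 27.89027045 -35.62173376   0.        ] 45.24129863242292 -51.9405986396605
[39.2646437  -1.30064093  4.        ] 39.28617965742924 -1.8972284012353717
[-23.2909447    2.37396932  39.        ] 23.411617527126683 174.18012858788325
[ 5.39375102  0.41845004 39.        ] 5.40995845148533 4.4361509153548795
```

View pics/z2.png

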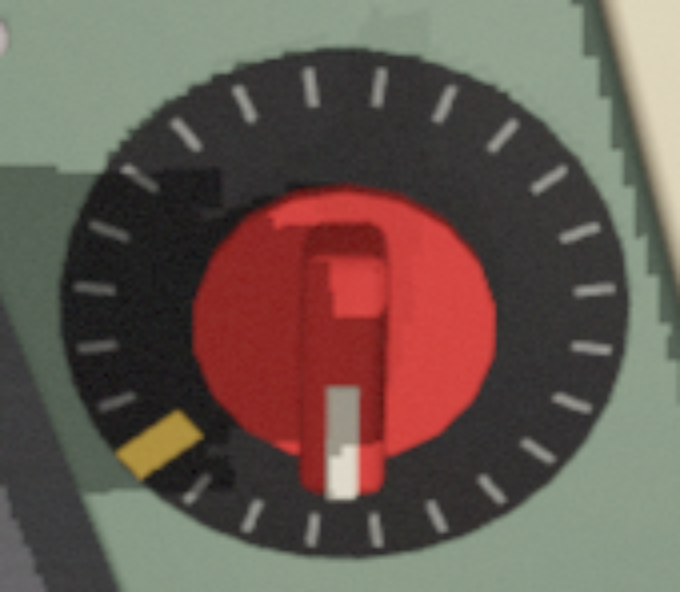

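>>> {"method": "move_arm", "body": {
  "steps": [0,-0.2,-3,0,0,0,0.55,0,-0.2,-5,0,0,0,0.55,0,-0.2,-7,0,0,0,0.55,0,-0.2,-9,0,0,0,0.55,0,-0.2,-10.5,0,0,0,0.55,0,-0.2,-11.5,0,0,0,0.55,0,-0.2,-11.6,0,0,0,0.55],
  "force": 25
}}

```text
t: 3.18
position: [629.3, -95.0, 115.6]
tool_rot: [-0.001, 0.023, 1.0, -0.0]
ft_force: [0.3, -0.2, 0.8]
gripper_width: 0.453
```

```bash
python3 - <<'E'
from cell import r
from h import *
s=r.get_state();print(s["t"],s["position"],s["tool_rot"],s["ft_force"],s["gripper_width"])
c=r.read_camera("wrist");cv2.imwrite("pics/w2.png",c["pixels"][:,:,::-1])
c=r.read_camera("scene");cv2.imwrite("pics/s2.png",cv2.resize(c["pixels"][150:350,180:420,::-1],None,fx=3,fy=3))
E
```

```text
3.175 [629.33148006 -95.045237   115.61430087] [-6.45305541e-04  2.25515929e-02  9.99745459e-01 -1.59950975e-04] [ 0.26495795 -0.16591485  0.80695983] 0.45300050708441936
```

View pics/w2.png

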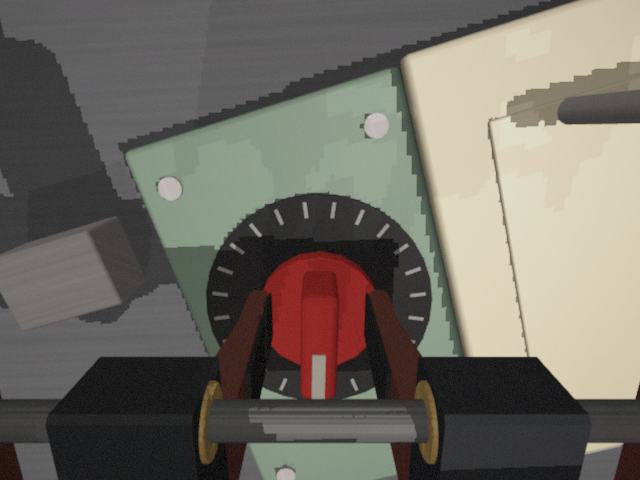

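View pics/s2.png

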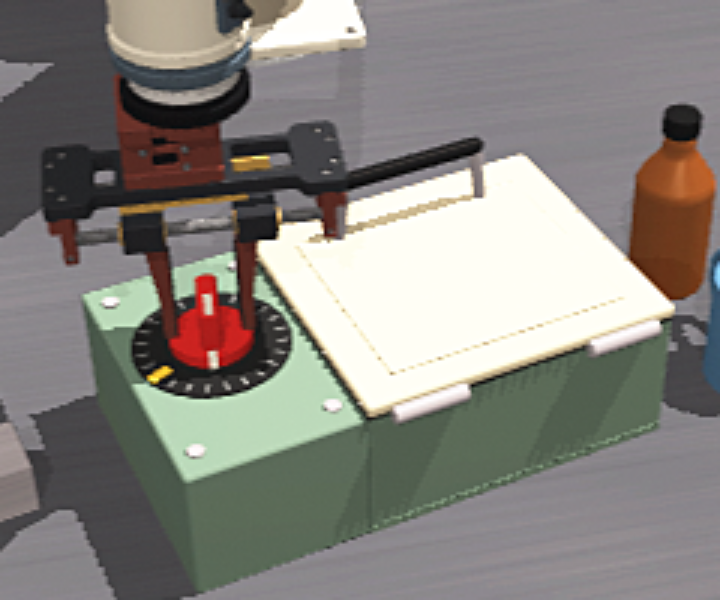

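>>> {"method": "move_arm", "body": {
  "steps": [0,0,0,0,0,0,1,0,0,0,0,0,0,1,0,0,0,0,0,0,1,0,0,0,0,0,0,1],
  "force": 25
}}

```text
t: 3.78
position: [630.1, -94.9, 117.1]
tool_rot: [0.0, 0.023, 1.0, -0.0]
ft_force: [-1.0, 1.5, 3.1]
gripper_width: 0.155
```

>>> {"method": "move_arm", "body": {
  "steps": [0,0,0,0,0,-9,1,0,0,0,0,0,-18,1,0,0,0,0,0,-27,1,0,0,0,0,0,-36,1,0,0,0,0,0,-44,1,0,0,0,0,0,-51,1,0,0,0,0,0,-51,1,0,0,0,0,0,-51,1]
}}

```text
t: 4.78
position: [630.7, -93.7, 117.1]
tool_rot: [0.0, 0.451, 0.893, 0.001]
ft_force: [2.5, 5.9, -1.2]
gripper_width: 0.163
```

```bash
python3 - <<'E'
from cell import r
from h import *
s=r.get_state();print(s["t"],s["position"],s["tool_rot"],s["ft_force"],s["wrist_torque"],s["gripper_width"])
c=r.read_camera("wrist");cv2.imwrite("pics/w3.png",c["pixels"][:,:,::-1])
c=r.read_camera("scene");cv2.imwrite("pics/s3.png",cv2.resize(c["pixels"][200:320,180:340,::-1],None,fx=5,fy=5))
E
```

```text
4.775 [630.71817652 -93.71878248 117.06242561] [4.80548833e-04 4.50818183e-01 8.92615442e-01 6.37694639e-04] [ 2.50815046  5.90782224 -1.22766257] [ 0.99406654 -0.39855726 -0.05799259] 0.1626410686224308
```

View pics/w3.png

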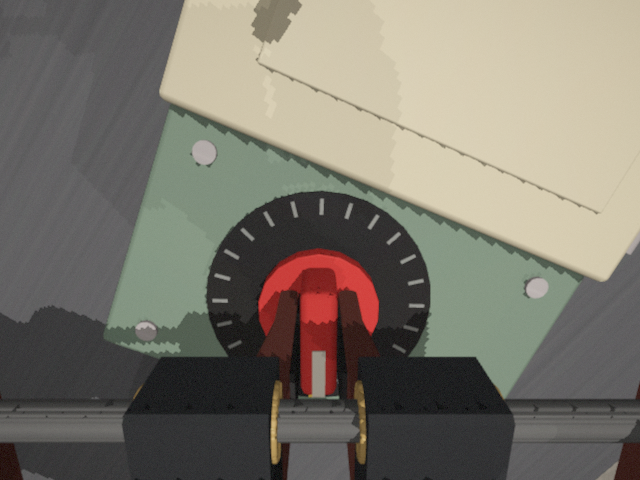

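View pics/s3.png

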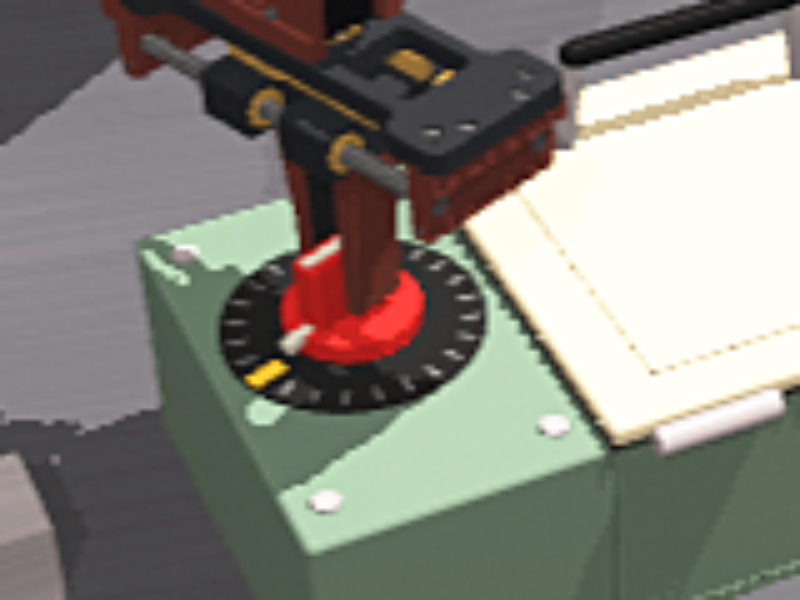

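>>> {"method": "move_arm", "body": {
  "steps": [0,0,0,0,0,0,0.6,0,0,0,0,0,0,0.6,0,0,2,0,0,0,0.6,0,0,5,0,0,0,0.6,0,0,9,0,0,0,0.5,0,0,12,0,0,0,0.3,0,0,12,0,0,0,0.3]
}}

```text
t: 5.75
position: [632.5, -94.2, 241.2]
tool_rot: [0.004, 0.451, 0.893, 0.002]
ft_force: [0.4, -0.8, 0.0]
gripper_width: 0.679
```

```bash
python3 - <<'E'
from cell import r
from h import *
s=r.get_state();print(s["t"],s["position"],s["tool_rot"],s["ft_force"],s["gripper_width"],s["joints"])
c=r.read_camera("wrist");cv2.imwrite("pics/w4.png",c["pixels"][:,:,::-1])
E
```

```text
5.75 [632.54968977 -94.24316902 241.20208399] [0.00373306 0.45091345 0.89255846 0.00158949] [ 0.40045416 -0.78656176  0.00634356] 0.6791934311244854 [-1.66908601e-01  4.21446500e-01  1.58623638e+00  9.12297576e-04
  1.12583707e+00 -8.02509017e-01]
```

View pics/w4.png

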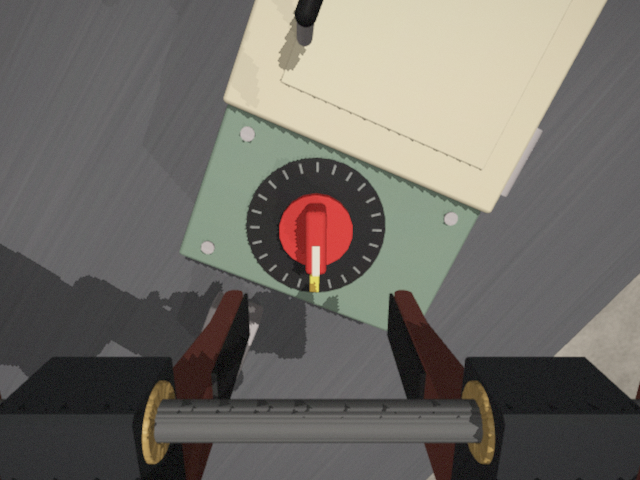

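>>> {"method": "move_arm", "body": {
  "steps": [-2.5,4,0,0,0,-8,0.2,-5,8,0,0,0,-15,0.2,-8,12,0,0,0,-22.6,0.2,-9.5,15,0,0,0,-22.6,0.2,-9.5,15,0,0,0,-22.6,0.2,-9.5,15,0,0,0,-22.6,0.2]
}}

```text
t: 6.55
position: [536.5, 55.6, 238.5]
tool_rot: [0.002, 0.617, 0.787, 0.0]
ft_force: [-0.7, 0.2, 0.2]
gripper_width: 0.802
```

```bash
python3 - <<'E'
from cell import r
from h import *
s=r.get_state();print(s["t"],s["position"],s["tool_rot"],s["ft_force"],s["gripper_width"])
c=r.read_camera("wrist");im=c["pixels"][:,:,::-1].copy();cv2.imwrite("pics/w5.png",im)
E
```

```text
6.55 [536.46612079  55.55041322 238.46822103] [2.11201130e-03 6.16910041e-01 7.87030780e-01 3.05132287e-04] [-0.70666985  0.22996584  0.18256502] 0.8022054785620442
```

View pics/w5.png

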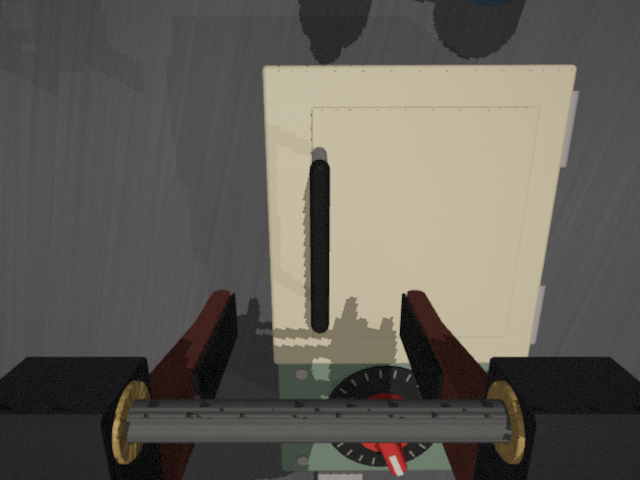

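```bash
python3 - <<'E'
from cell import r
from h import *
s=r.get_state();c=r.read_camera("wrist")
a=wray(c,s,(320,163),155.5);b=wray(c,s,(320,329),155.5);print(a,b,(a+b)/2,np.linalg.norm(a-b),np.degrees(np.arctan2(*(a-b)[:2])))
E
```

```text
[524.62135291 108.01790461 155.5       ] [550.42705392   3.44717372 155.5       ] [537.52420341  55.73253917 155.5       ] 107.70780826938771 -13.862336104395869
```

>>> {"method": "move_arm", "body": {
  "steps": [0.1,0,-3,0,0,0,0.4,0.1,0,-6,0,0,0,0.4,0.1,0,-8.5,0,0,0,0.4,0.1,0,-10,0,0,0,0.4,0.1,0,-10.3,0,0,0,0.4,0.1,0,-10.3,0,0,0,1,0.1,0,-10.3,0,0,0,1,0.1,0,-10.3,0,0,0,1,0.1,0,-10.3,0,0,0,1,0.1,0,-10.3,0,0,0,1],
  "force": 60
}}

```text
t: 7.9
position: [537.8, 55.1, 135.9]
tool_rot: [0.002, 0.617, 0.787, 0.001]
ft_force: [-0.9, 0.9, 3.4]
gripper_width: 0.126
```

```bash
python3 - <<'E'
from cell import r
from h import *
s=r.get_state();print(s["t"],s["position"],s["tool_rot"],s["ft_force"],s["wrist_torque"],s["gripper_width"])
c=r.read_camera("scene");cv2.imwrite("pics/s6.png",cv2.resize(c["pixels"][150:350,180:420,::-1],None,fx=3,fy=3))
E
```

```text
7.9 [537.81616333  55.1206692  135.9070829 ] [2.28163133e-03 6.17373949e-01 7.86666348e-01 5.08967255e-04] [-0.88107858  0.94087857  3.36423744] [-0.05290183  0.16747484  0.0094934 ] 0.12601694991623294
```

View pics/s6.png

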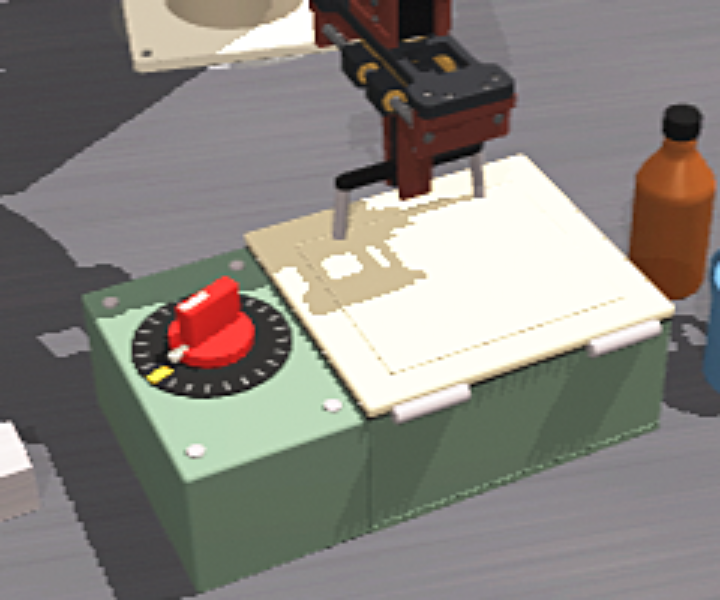

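>>> {"method": "move_arm", "body": {
  "steps": [0.02,0,0.1,-0.1,0.3,0,1,0.04,0.01,0.2,-0.2,0.6,0,1,0.06,0.02,0.3,-0.25,1,0,1,0.09,0.02,0.4,-0.3,1.3,0,1,0.12,0.03,0.5,-0.4,1.7,0,1,0.12,0.03,0.5,-0.4,1.7,0,1]
}}

```text
t: 8.7
position: [539.0, 55.4, 141.1]
tool_rot: [-0.007, 0.617, 0.787, -0.012]
ft_force: [2.1, 0.4, -8.7]
gripper_width: 0.123
```

>>> {"method": "move_arm", "body": {
  "steps": [0.02,0.01,0.1,-0.1,0.3,0,1,0.04,0.01,0.2,-0.2,0.6,0,1,0.06,0.02,0.3,-0.25,1,0,1,0.06,0.02,0.3,-0.25,1,0,1,0.06,0.02,0.3,-0.25,1,0,1]
}}

```text
t: 9.32
position: [540.1, 55.7, 144.9]
tool_rot: [-0.012, 0.617, 0.787, -0.018]
ft_force: [-0.6, -0.0, 4.0]
gripper_width: 0.122
```

```bash
python3 - <<'E'
from cell import r
from h import *
s=r.get_state();print(s["t"],s["position"],s["ft_force"],s["wrist_torque"],s["qd"])
c=r.read_camera("scene");cv2.imwrite("pics/s7.png",cv2.resize(c["pixels"][150:350,180:420,::-1],None,fx=3,fy=3))
E
```

```text
9.325 [540.14622085  55.71216655 144.90440964] [-0.59637469 -0.04750966  3.95826168] [-0.07768334  0.08523486  0.09840288] [-0.00228205 -0.00199555  0.00280628  0.00016679 -0.00217915  0.00114302]
```

View pics/s7.png

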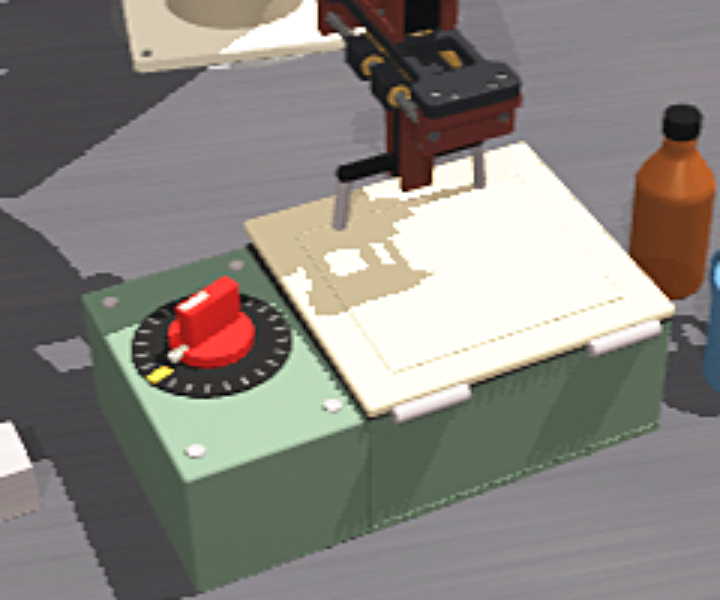

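>>> {"method": "move_arm", "body": {
  "steps": [0.08,0.02,0.25,-0.2,0.9,0,1,0.16,0.04,0.5,-0.4,1.8,0,1,0.25,0.06,0.75,-0.6,2.6,0,1,0.33,0.08,1.0,-0.85,3.5,0,1,0.42,0.1,1.25,-1.1,4.4,0,1,0.51,0.13,1.5,-1.3,5.2,0,1,0.6,0.15,1.75,-1.5,6.1,0,1,0.68,0.17,2.0,-1.7,7,0,1,0.68,0.17,2.0,-1.7,7,0,1,0.68,0.17,2.0,-1.7,7,0,1]
}}

```text
t: 10.62
position: [546.7, 57.4, 164.8]
tool_rot: [-0.051, 0.615, 0.784, -0.068]
ft_force: [-3.4, -1.9, -1.8]
gripper_width: 0.123
```

```bash
python3 - <<'E'
from cell import r
from h import *
s=r.get_state();print(s["t"],s["position"],s["tool_rot"],s["ft_force"],s["wrist_torque"],s["qd"],s["gripper_width"])
c=r.read_camera("scene");cv2.imwrite("pics/s8.png",cv2.resize(c["pixels"][150:350,180:420,::-1],None,fx=3,fy=3))
c=r.read_camera("top");cv2.imwrite("pics/t8.png",c["pixels"][:,:,::-1])
s=r.get_state();print(s["t"],s["position"],s["ft_force"])
E
```

```text
10.625 [546.73701292  57.38554689 164.80766443] [-0.05135759  0.61499852  0.78394478 -0.06760029] [-3.35074357 -1.91052493 -1.7857559 ] [-0.25874247  0.44815267  0.00747395] [ 0.00150172 -0.00038477  0.00172511  0.00087991 -0.00392504  0.00068195] 0.12271122504437952
10.725 [546.74245714  57.38758491 164.81493287] [-3.46783299 -1.12475643 -2.89679531]
```

View pics/s8.png

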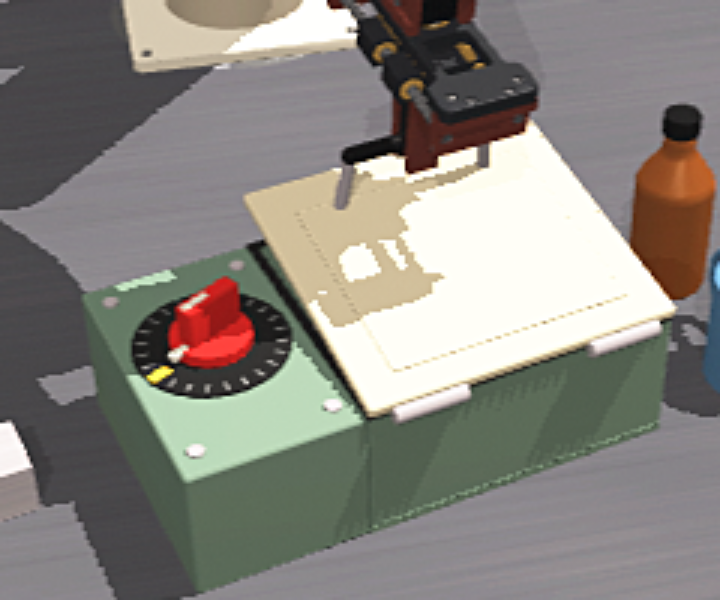

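View pics/t8.png

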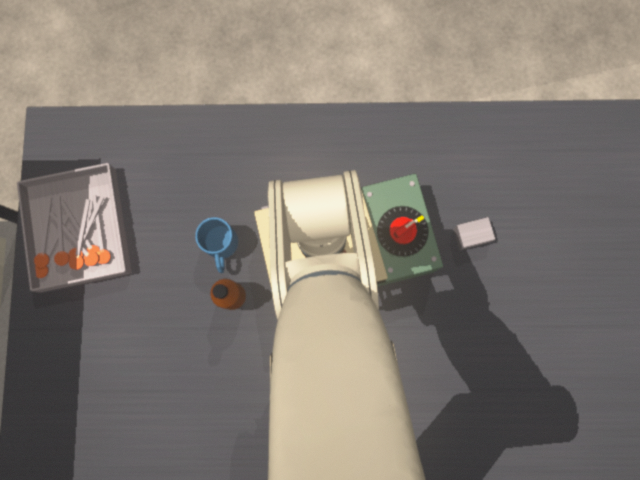

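```bash
python3 - <<'E'
from cell import r
s=r.get_state();print(s["t"],abs(s["qd"]).max(),s["position"]);print(r.finish_job())
E
```

```text
10.725 0.001187917235571472 [546.74245714  57.38758491 164.81493287]
the job is handed in; nothing more can be done
None
```

I turned the red knob about 51° clockwise onto the yellow mark with the lid still shut. I then gripped the lid handle at 60 N, pulled in small steps until the seal let go, and raised the lid along its hinge arc. I handed in at t = 10.7 s still holding it; the simulator gave no verdict.

- **Knob:** the wrist view after letting go of the knob, and the final scene and top views, show the pointer in line with the mark. I did not measure the final tip distance in mm.
- **Lid:** the handle rose 28.9 mm and the tool tilted 0.17 rad, so the lid is about 0.17–0.18 rad open, a front gap of roughly 35 mm. That angle is worked out from the arm's pose, not measured on the lid itself.
- **Hold:** the arm was at rest at hand-in, with joint speeds of about 0.001 rad/s. The fingers were stopped on the bar at an opening of about 11 mm, slightly under its stated 12 mm.
- **Bottle, mug and block:** all three look unmoved in the last top view.
- **Odd reading:** just after the seal let go, the wrist force read +4 N upward where I expected 2–3 N down from the lid's weight. By hand-in it had settled to about −3 N, as expected.

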